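# Park the thick hand stamp in the spring-gate holder

## Task

Put the thick round wooden hand stamp away in the spring-gate holder: push the gate open with the stamp, lower it upright onto the floor of the bay behind the low front wall, and let go so that the gate clamps it there. The slim round stamp and the oblong block stamp are not wanted.

Things in the scene. Friction and masses are not known exactly. Their poses are not given: they have to be found in the camera images.
- stamp_mid (a point): Centre (half-way up) of the thick round wooden hand stamp, standing upright, z up, 124 mm tall, about 0.18 kg. Round barrel 44 mm in diameter, lower 68 mm; above it a round handle 24 mm in diameter, 56 mm tall, to grip: 6 to 62 mm above this point. Two stamps of the same height are bystanders: one slim (barrel 26 mm in diameter), one with an oblong 64 x 32 mm block for a foot.
- bay (a point): Centre of the holder's bay floor (fixed, 8 mm above the table); the stamp's foot belongs here. y: the way the gate opens, z up. Heights from this floor: low front wall, y -34 to -22 mm, 24 mm high, nothing before it; side walls 24 mm high, inner faces at x = -35 and 35 mm; end block y 106 to 118 mm, 50 mm high. Way in: over the front wall, pushing the gate back, then down.
- gate_top (a point): Middle of the top edge of the gate's front face (the face towards the front wall), 70 mm above the bay floor; axes as the bay's. The gate is an upright flat aluminium plate 60 mm wide across x, 10 mm thick. Shut, its face is at y = 0 of the bay, 22 mm behind the front wall: too narrow for the barrel unless pushed back.
- gate (a joint): Slide of the spring gate in metres: 0 shut, up to 0.06 pushed back in the bay's +y direction. A spring shuts it, with about 1.6 N at 0 and 80 N more per metre (3.4 N at 0.022). About 0.022 with the stamp clamped against the front wall.

How it is judged (in metres and radians):
On the way:
1. the stamp, still raised over the bay floor, holds the gate open (value of joint gate above 0.02 m and horizontal distance between stamp_mid and bay below 0.05 m and z of stamp_mid in the frame of bay above 0.07 m), for 0.1 s.
At the end, for the whole second after the job is handed in: The thick round stamp stands on the bay floor (its middle 55 to 67 mm above it), upright within 10 degrees, between front wall and gate (its middle from -10 to +12 mm of the bay centre along y and within 18 mm across), with the gate resting on it (0.014 to 0.034 m) and still (y of stamp_mid in the frame of bay between -0.01 and 0.012 m and x of stamp_mid in the frame of bay between -0.018 and 0.018 m and z of stamp_mid in the frame of bay between 0.055 and 0.067 m and angle between stamp_mid's own z axis and vertical below 0.17 rad and value of joint gate between 0.014 and 0.034 m and velocity of joint gate between -0.01 and 0.01 m/s); the robot touches nothing.
It also fails if it takes over 38 s, if anything falls off the work surface, if the arm or the gripper's body presses on something with over 40 N, if the wrist force passes 120 N, or if a joint passes its speed limit or range.

## Robot

A 6-joint arm with a two-finger parallel gripper is mounted at the origin on the work surface. World frame = base frame: x ahead of the robot, y to its left, z up, the work surface at z = 0. Lengths are in m, angles in degrees, forces in N, time in s.
With the tool pointing down it reaches from about 0.35 to 0.875 m from the base axis. Payload 4.2 kg.
Tool frame: the origin (TCP) lies midway between the tips of the shut fingers; the grasp point (between the pads) lies 19 mm behind it; z points along the fingers, y is the direction in which the jaws open and shut (so a half turn about z gives the same grasp; the last joint's range is limited). The gripper opens to 87 mm and grips with 3 to 60 N. Pads are 19 mm wide; open, the fingers measure 117 mm over their backs; the gripper's body (75 mm by 190 mm) begins 51 mm behind the grasp point.
Start: joints at [80.248, 22.042, 0.453, 0, -68.411, -14.817], TCP at [0.26, 0.568, 0.198] pointing down, gripper open.
Joint ranges: [-179.83, 179.83], [-69.29, 118.12], [-61.27, 80.66], [-181.25, 117.63], [-171.15, -9.14], [-177.46, 177.46]. Speed limits (degrees/s): [159.86, 159.86, 180, 180, 180, 180].

## Interface

Orientations are given as a 3x3 rotation matrix whose columns are the frame's x, y, z axes.
In Python, from station import sense, capture, calibration, finish_job gives the robot as it stands.
- The arm moves only by the tool carry_out, never from a script. Its argument "commands" is one flat list of numbers, 6 for each row, row after row: the shift along the tool's x, y, z in mm, then the turn, a rotation vector about the tool's x, y, z in rad. A call has 1 to 5 rows; each row shifts and turns the pose as measured when the row begins, along the tool's axes as they then stand; what a row does not reach is not made up. A row lasts 1/8 s, in which the tool goes at most 62.5 mm and 10.7 degrees, less where a joint would pass 70% of its speed; a pose out of reach is approached as far as the arm can. A call is refused whole if a number of a shift passes 62.5 or a number of a turn 0.188, either way. A call with a gripper value outside its range is refused whole. "grip" is the finger opening in mm, from 0 to 87, set as the call begins (left out, the last holds). The fingers move at their own pace and stop on an object; the grip force is fixed at half the most. Time passes only in rows, so rows that do not move let the fingers close. It gives the time, the measured TCP pose, the force and the opening at its end, in the units of the state.
- sense(): the state, without advancing time (a new reading comes with each control period).
- capture(name): name is "side" or "top" or "wrist"; returns the picture (400x640x3 uint8, red, green, blue); there is no depth.
- calibration(name): a dict with "fx", "fy", "cx", "cy" (pixels), "dist" ([k1, k2, p1, p2, k3] as OpenCV has them; the pictures are not rectified), "rvec" (rotation vector, rad) and "tvec" (3), from world to camera coordinates, as OpenCV has them. Camera axes: x right, y down, z forward; pixel columns grow to the right and rows downward; lengths in m; the calibration is good to about 2 mm. A picture is of the moment at which its call begins: read the wrist's pose just before it. calibration takes no time and is no camera call; for the wrist camera it gives the pose at the moment of the call.
- finish_job(): hands the job in, once; it reports no verdict.
The state is a dict: "time_s": time; "joints": joint angles; "joint_velocities": joint speeds; "effort": joint torques, N m; "tcp_pos": TCP position; "ee_rot": TCP orientation; "wrist_force": force on the tool from outside, world axes, zero at the start; "moment": the same for the moment, N m; "gripper_width": opening from 0.0 (shut) to 1.0 (fully open).
Only numpy, scipy, OpenCV 4.12 (cv2) and the standard library are available. Lean on these libraries where they do the work, as an engineer would, in place of code of your own. Each camera call takes 0.05 s, during which the arm holds its last target.

## Working session

There is one attempt and no reset: what is moved stays moved. The work goes in short steps, Python scripts to look and compute and a tool call to move; the robot and the scene stay as the last step left them, time stands still between calls to the robot, and variables do not carry over. Pictures are saved under pics/ and viewed, and the job is handed in when it is done.

Besides the shell and the picture viewer there is one more tool, called in YAML: its name, and indented under it one key for each argument. carry_out: Moves the arm, as the interface text tells. Its arguments: {"type":"object","properties":{"commands":{"type":"array"},"grip":{"type":"number"}},"required":["commands"]}

```bash
ls; mkdir -p pics; python3 - <<'E'
from station import *
import cv2
s=sense(); print(s)
for n in ("side","top","wrist"):
    c=calibration(n); print(n,c)
    im=capture(n); cv2.imwrite(f"pics/{n}0.png",im[:,:,::-1])
E
```

```text
pics
{'time_s': 0.0, 'joints': array([ 8.02483026e+01,  2.20904000e+01,  3.76668135e-01, -2.86379404e-02,
       -6.84141796e+01, -1.48168587e+01]), 'joint_velocities': array([-0.02353477, -0.01709771,  0.04270253, -0.03053079,  0.09534189,
        0.07591992]), 'effort': array([-4.83746098e-04, -3.90658808e+01,  1.87399828e+01,  4.21967983e+00,
        1.09997785e-02, -1.94762442e-04]), 'tcp_pos': array([0.25956706, 0.5677829 , 0.19714318]), 'ee_rot': array([[ 9.09387791e-01, -4.15948489e-01, -8.36183233e-04],
       [-4.15949312e-01, -9.09385325e-01, -2.12145307e-03],
       [ 1.22002440e-04,  2.27703337e-03, -9.99997400e-01]]), 'wrist_force': array([-0.03200605,  0.17751563, -0.33480549]), 'moment': array([-0.05964581,  0.02536538,  0.02335403]), 'gripper_width': 1.003567383312201}
side {'fx': 413.13860834910156, 'fy': 413.13860834910156, 'cx': 321.95415891290696, 'cy': 198.18242946762834, 'dist': array([-0.07931553,  0.        ,  0.        ,  0.        ,  0.        ]), 'rvec': array([ 2.12271565, -0.15980625,  0.12078633]), 'tvec': array([-0.54838565,  0.09680833,  0.73920985])}
top {'fx': 403.1277682744848, 'fy': 403.1277682744848, 'cx': 320.5592196676069, 'cy': 198.35260818504457, 'dist': array([-0.09416338,  0.        ,  0.        ,  0.        ,  0.        ]), 'rvec': array([ 2.19939493, -2.14334093,  0.19594143]), 'tvec': array([-0.06752193,  0.56117432,  0.84100064])}
wrist {'fx': 359.0720767366647, 'fy': 359.0720767366647, 'cx': 323.26069999601935, 'cy': 193.98984452356825, 'dist': array([-0.0366482,  0.       ,  0.       ,  0.       ,  0.       ]), 'rvec': array([-1.59160986,  2.48142011,  0.38557924]), 'tvec': array([ 0.62205907, -0.03717542,  0.39208022])}
```

View pics/side0.png

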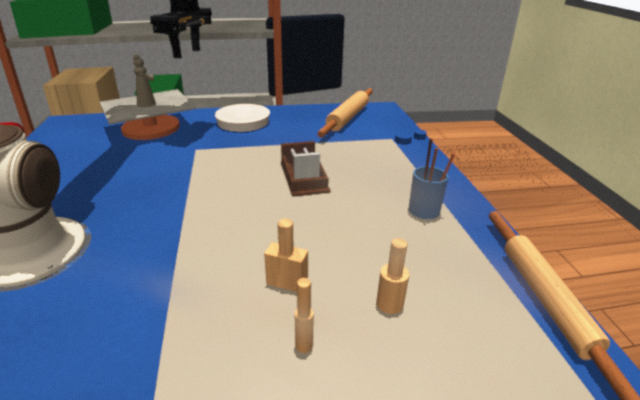

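View pics/top0.png

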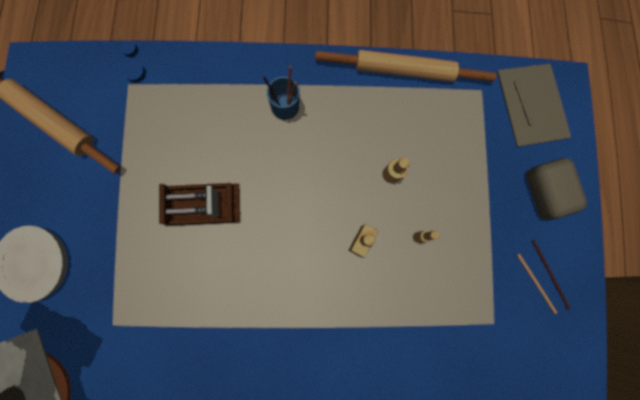

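View pics/wrist0.png

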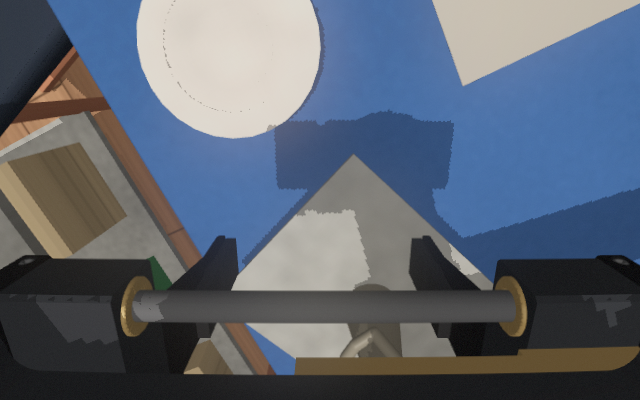

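```bash
python3 - <<'E'
import cv2,numpy as np
s=cv2.imread("pics/side0.png"); t=cv2.imread("pics/top0.png")
def cr(im,x,y,w,h,k): return cv2.resize(im[y:y+h,x:x+w],None,fx=k,fy=k,interpolation=cv2.INTER_NEAREST)
cv2.imwrite("pics/c1.png",cr(t,340,140,110,80,7)); cv2.imwrite("pics/c2.png",cr(t,150,170,100,70,8))
cv2.imwrite("pics/c3.png",cr(s,270,130,80,70,8)); cv2.imwrite("pics/c4.png",cr(s,360,230,70,90,6))
E
```

```text
(no output)
```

View pics/c1.png

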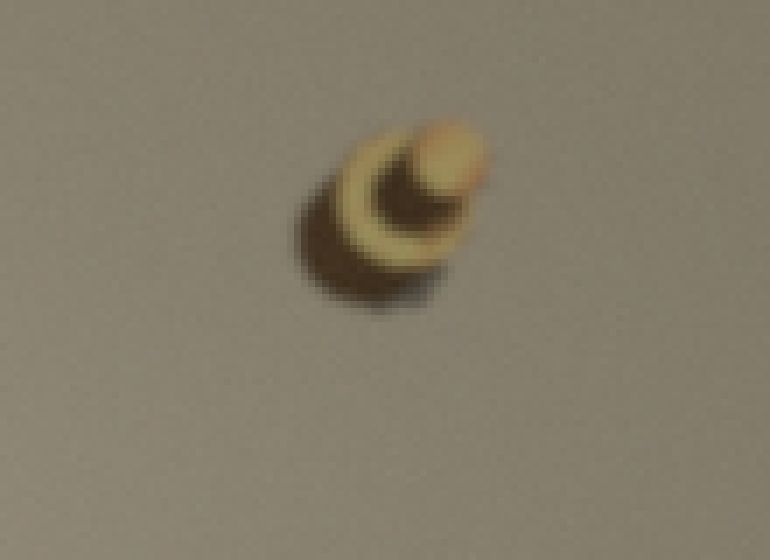

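View pics/c2.png

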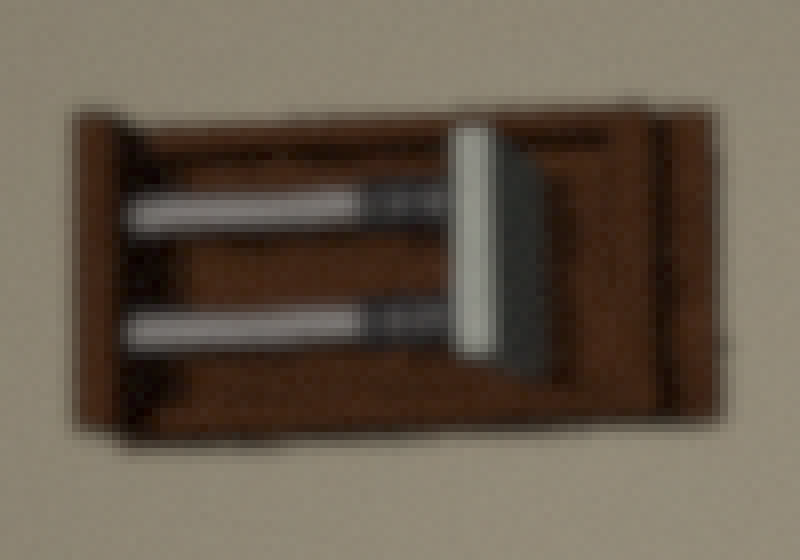

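View pics/c3.png

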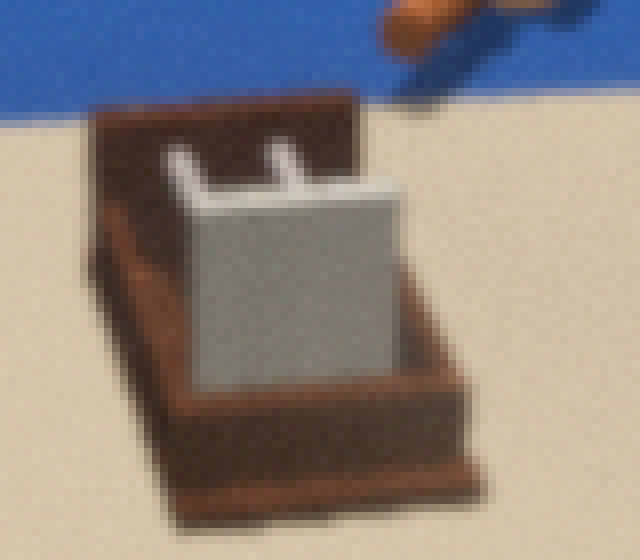

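View pics/c4.png

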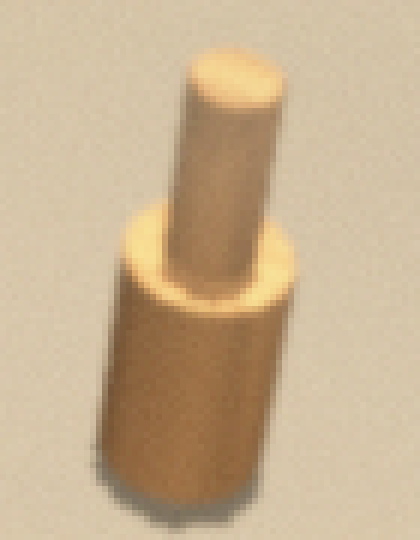

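```bash
cat > h.py <<'E'
import numpy as np,cv2
from station import *
def ray(c,uv):
    K=np.array([[c['fx'],0,c['cx']],[0,c['fy'],c['cy']],[0,0,1]])
    p=cv2.undistortPoints(np.array([[uv]],float),K,c['dist'])[0,0]
    R=cv2.Rodrigues(c['rvec'])[0]; return -R.T@c['tvec'], R.T@np.array([p[0],p[1],1])
def onz(c,uv,z):
    o,d=ray(c,uv); return o+d*(z-o[2])/d[2]
def proj(c,P):
    K=np.array([[c['fx'],0,c['cx']],[0,c['fy'],c['cy']],[0,0,1]])
    return cv2.projectPoints(np.array(P,float).reshape(-1,3),c['rvec'],c['tvec'],K,c['dist'])[0][:,0]
def tri(l):
    A=np.zeros((3,3));b=np.zeros(3)
    for c,uv in l:
        o,d=ray(c,uv);d=d/np.linalg.norm(d);M=np.eye(3)-np.outer(d,d);A+=M;b+=M@o
    return np.linalg.solve(A,b)
E
python3 - <<'E'
from h import *
np.set_printoptions(precision=4,suppress=True)
t=calibration("top");s=calibration("side")
print("handle top",onz(t,(404.6,162.3),.124),onz(s,(399.7,243.2),.124),tri([(t,(404.6,162.3)),(s,(399.7,243.2))]))
print("barrel top",onz(t,(397.9,168.6),.068),onz(s,(395,272.5),.068))
for u in [(212,185.2),(212,214.8)]: print("gate t",onz(t,u,.078))
for u in [(293.75,156.25),(319.6,154.6)]: print("gate s",onz(s,u,.078))
for u in [(239.5,184),(239.5,222.5)]: print("front wall",onz(t,u,.032))
for u in [(159.5,184),(159.5,223.5)]: print("end",onz(t,u,.058))
# colour masks top: stamps
im=cv2.imread("pics/top0.png");hsv=cv2.cvtColor(im,cv2.COLOR_BGR2HSV)
for uv in [(395,172),(404,162),(370,240)]: print(hsv[uv[1],uv[0]])
E
```

```text
handle top [ 0.6298 -0.2181  0.124 ] [ 0.6292 -0.2183  0.124 ] [ 0.6296 -0.2181  0.1239]
barrel top [ 0.6286 -0.2177  0.068 ] [ 0.6294 -0.2177  0.068 ]
gate t [0.5786 0.1758 0.078 ]
gate t [0.5167 0.1722 0.078 ]
gate s [0.5185 0.1709 0.078 ]
gate s [0.5771 0.1725 0.078 ]
front wall [0.5905 0.126  0.032 ]
front wall [0.5057 0.1218 0.032 ]
end [0.5812 0.2937 0.058 ]
end [0.4967 0.2873 0.058 ]
[ 22 109 110]
[ 22 109 155]
[ 23 106 154]
```

```bash
cat >> h.py <<'E'
def todo(P,head=3.0):
    s=sense();R=s['ee_rot'];h=np.radians(head)
    Rt=np.array([[np.cos(h),np.sin(h),0],[np.sin(h),-np.cos(h),0],[0,0,-1]])
    rv=cv2.Rodrigues(R.T@Rt)[0].ravel()
    print("t",round(s['time_s'],2),"tcp",s['tcp_pos'].round(4),"mm",(R.T@(np.array(P)-s['tcp_pos'])*1000).round(1),"rv",rv.round(3),"after turn mm",(Rt.T@(np.array(P)-s['tcp_pos'])*1000).round(1),"F",s['wrist_force'].round(1),"w",round(s['gripper_width'],3))
E
python3 -c "
from h import *
todo([.6295,-.218,.20])"
```

```text
t 0.15 tcp [0.2596 0.568  0.1974] mm [663.2 561.   -1.6] rv [ 0.002  0.    -0.481] after turn mm [328.2 804.3  -2.6] F [0.4 0.3 0.4] w 0.997
```

carry_out:
  commands: [0,0,-50,0,0,0]
  grip: 70

```text
time_s: 0.28
tcp_pos: [0.2586, 0.5654, 0.2428]
ee_rot: [[0.909, -0.416, -0.004], [-0.416, -0.909, -0.013], [0.001, 0.013, -1.0]]
wrist_force: [1.1, 1.1, 1.1]
gripper_width: 0.95
```

carry_out:
  commands: [46,39,0,0,0,0,46,39,0,0,0,0,46,39,0,0,0,0,46,39,0,0,0,-0.16,38,47,0,0,0,-0.16]

```text
time_s: 0.9
tcp_pos: [0.3881, 0.2895, 0.2469]
ee_rot: [[0.996, -0.092, -0.001], [-0.092, -0.996, -0.006], [-0.001, 0.006, -1.0]]
wrist_force: [1.2, 0.5, 0.4]
gripper_width: 0.804
```

```bash
python3 -c "
from h import *
todo([.6295,-.218,.20])"
```

```text
t 0.9 tcp [0.3881 0.2895 0.2469] mm [287.1 482.8  49.7] rv [ 0.006  0.001 -0.145] after turn mm [214.5 519.4  46.9] F [1.2 0.5 0.4] w 0.804
```

carry_out:
  commands: [29,52,0,0,0,-0.145,23,55,0,0,0,0,23,55,0,0,0,0]

```text
time_s: 1.27
tcp_pos: [0.4654, 0.1221, 0.248]
ee_rot: [[0.998, 0.06, -0.001], [0.06, -0.998, -0.005], [-0.001, 0.005, -1.0]]
wrist_force: [1.0, -0.2, 1.0]
gripper_width: 0.802
```

```bash
python3 -c "
from h import *
todo([.6295,-.218,.20])
c=calibration('wrist');print(c)
im=capture('wrist');cv2.imwrite('pics/w1.png',im[:,:,::-1])"
```

```text
t 1.27 tcp [0.4654 0.1221 0.248 ] mm [143.3 349.1  49.7] rv [0.005 0.001 0.008] after turn mm [146.  348.2  48. ] F [ 1.  -0.2  1. ] w 0.802
{'fx': 359.0720767366647, 'fy': 359.0720767366647, 'cx': 323.26069999601935, 'cy': 193.98984452356825, 'dist': array([-0.0366482,  0.       ,  0.       ,  0.       ,  0.       ]), 'rvec': array([-2.10692751,  1.98676217,  0.30538968]), 'tvec': array([0.09094288, 0.3962929 , 0.58376367])}
```

View pics/w1.png

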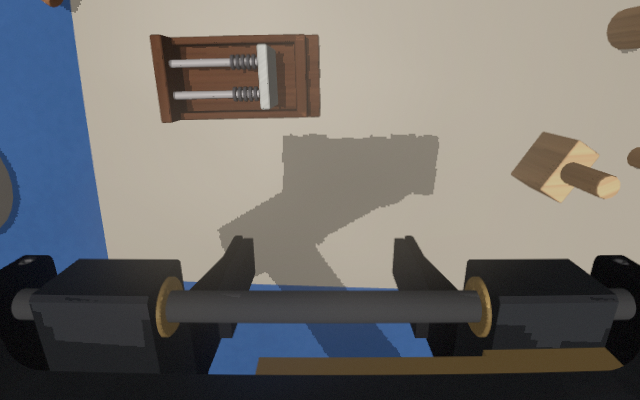

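```bash
python3 - <<'E'
from h import *
im=cv2.imread("pics/w1.png")
cv2.imwrite("pics/w1c.png",cv2.resize(im[25:130,140:330],None,fx=4,fy=4,interpolation=cv2.INTER_CUBIC))
E
```

```text
(no output)
```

View pics/w1c.png

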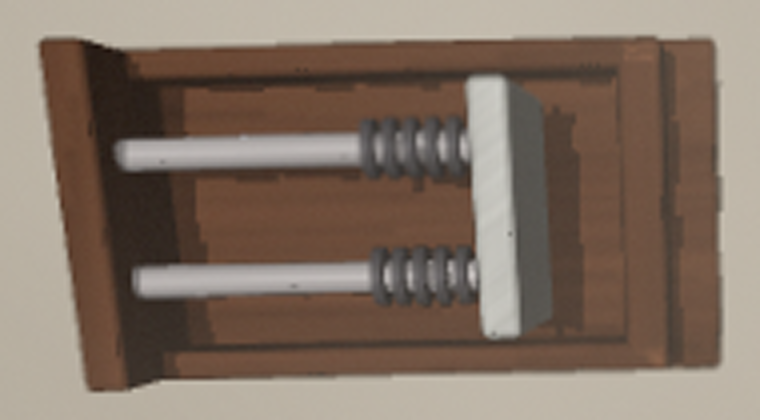

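```bash
python3 - <<'E'
from h import *
c=dict(fx=359.0720767366647,fy=359.0720767366647,cx=323.26069999601935,cy=193.98984452356825,dist=np.array([-0.0366482,0,0,0,0]),rvec=np.array([-2.10692751,1.98676217,0.30538968]),tvec=np.array([0.09094288,0.3962929,0.58376367]))
def P(a,z): return onz(c,(a[0]/4+140-.4,a[1]/4+25-.4),z).round(4)
for n,a,b,z in [("gate f",(505,77),(520,336),.078),("wall in",(618,70),(628,340),.032),("wall out",(661,40),(667,366),.032),("end out",(42,40),(88,388),.058)]:
    p,q=P(a,z),P(b,z); print(n,p,q,"mid",(p+q)/2,"ang",np.degrees(np.arctan2(*(p-q)[1::-1])).round(1))
E
```

```text
gate f [0.5776 0.1791 0.078 ] [0.519  0.1746 0.078 ] mid [0.5483  0.17685 0.078  ] ang 4.4
wall in [0.5846 0.1566 0.032 ] [0.5157 0.1513 0.032 ] mid [0.55015 0.15395 0.032  ] ang 4.4
wall out [0.5925 0.1457 0.032 ] [0.5094 0.1403 0.032 ] mid [0.55095 0.143   0.032  ] ang 3.7
end out [0.5819 0.2951 0.058 ] [0.498  0.2895 0.058 ] mid [0.53995 0.2923  0.058  ] ang 3.8
```

carry_out:
  commands: [23,56,0,0,0,0,23,56,0,0,0,0,23,56,0,0,0,0,23,56,0,0,0,0,23,56,0,0,0,0]

```text
time_s: 1.95
tcp_pos: [0.5975, -0.1585, 0.2493]
ee_rot: [[0.998, 0.058, -0.001], [0.058, -0.998, -0.007], [-0.002, 0.007, -1.0]]
wrist_force: [0.7, 0.7, -0.1]
gripper_width: 0.802
```

```bash
python3 -c "
from h import *
todo([.6295,-.218,.16],4)
c=calibration('wrist');print(c['rvec'],c['tvec'])
im=capture('wrist');cv2.imwrite('pics/w2.png',im[:,:,::-1])"
```

```text
t 1.95 tcp [ 0.5975 -0.1585  0.2493] mm [28.6 60.6 89.6] rv [ 0.007  0.002 -0.012] after turn mm [27.7 61.6 89.3] F [ 0.7  0.7 -0.1] w 0.802
[-2.10311813  1.98903151  0.30481961] [-0.19586155  0.50629418  0.6189516 ]
```

View pics/w2.png

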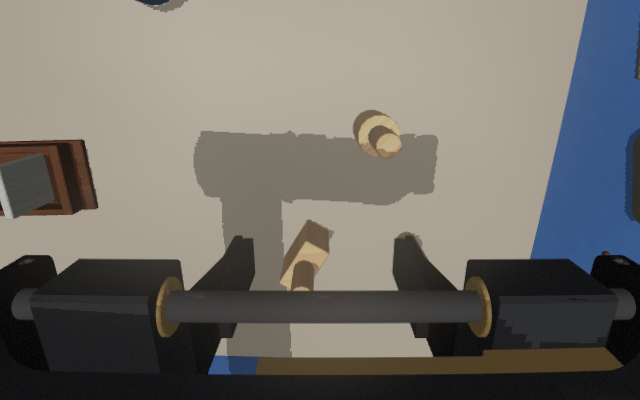

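```bash
python3 - <<'E'
from h import *
c=calibration('wrist'); print(c['tvec'])
im=cv2.imread("pics/w2.png");cv2.imwrite("pics/w2c.png",cv2.resize(im[95:175,340:420],None,fx=6,fy=6,interpolation=cv2.INTER_CUBIC))
print(onz(c,(389,146),.124)); print(onz(calibration('top'),(368,238),.124),onz(calibration('top'),(430,234),.124))
E
```

```text
[-0.19959079  0.50941441  0.61818867]
[ 0.63076073 -0.22363234  0.124     ]
[ 0.47538776 -0.14426398  0.124     ] [ 0.48591454 -0.26884583  0.124     ]
```

View pics/w2c.png

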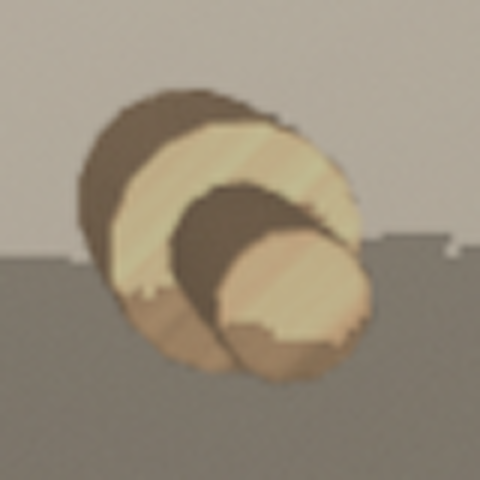

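carry_out:
  commands: [28,52,20,0.006,0,-0.01,0,0,50,0,0,0,0,0,0,0,0,0]

```text
time_s: 2.38
tcp_pos: [0.6272, -0.2128, 0.1773]
ee_rot: [[0.998, 0.058, -0.004], [0.058, -0.998, -0.004], [-0.005, 0.003, -1.0]]
wrist_force: [-0.1, -0.4, 0.4]
gripper_width: 0.804
```

```bash
python3 -c "
from h import *
todo([.6298,-.2185,.081],4)
c=calibration('wrist')
im=capture('wrist');cv2.imwrite('pics/w3.png',im[:,:,::-1])"
```

```text
t 2.38 tcp [ 0.6272 -0.2128  0.1773] mm [ 2.7  5.5 96.3] rv [ 0.003  0.005 -0.012] after turn mm [ 2.2  5.8 96.3] F [-0.1 -0.4  0.4] w 0.804
```

View pics/w3.png

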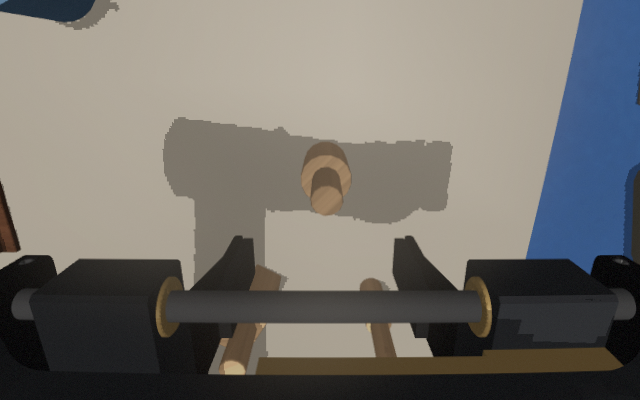

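carry_out:
  commands: [2,5,30,0,0.005,-0.01,0,0,30,0,0,0,0,0,0,0,0,0]

```text
time_s: 2.8
tcp_pos: [0.6378, -0.2185, 0.1302]
ee_rot: [[0.997, 0.074, 0.023], [0.074, -0.997, -0.011], [0.022, 0.012, -1.0]]
wrist_force: [-0.5, 0.2, 0.6]
gripper_width: 0.8
```

```bash
python3 -c "
from h import *
todo([.6298,-.2185,.081],4)
c=calibration('wrist')
im=capture('wrist');cv2.imwrite('pics/w4.png',im[:,:,::-1])"
```

```text
t 2.8 tcp [ 0.6378 -0.2185  0.1302] mm [-9.1 -1.2 49. ] rv [ 0.012 -0.022  0.004] after turn mm [-8.  -0.5 49.2] F [-0.5  0.2  0.6] w 0.8
```

View pics/w4.png

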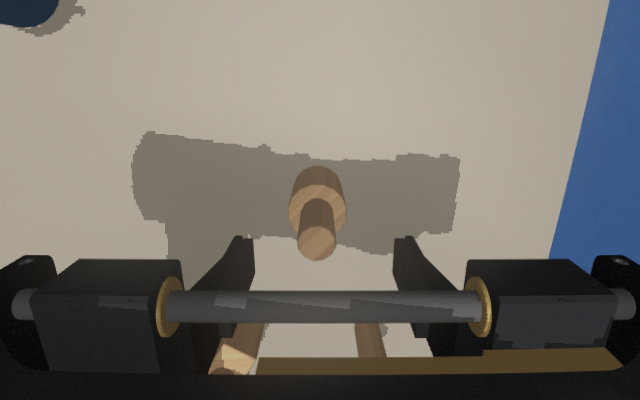

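carry_out:
  commands: [-9,-1,2,0.012,-0.022,0.004,0,0,0,0,0,0]

```text
time_s: 3.1
tcp_pos: [0.6321, -0.2184, 0.1352]
ee_rot: [[0.997, 0.072, 0.011], [0.072, -0.997, -0.003], [0.01, 0.003, -1.0]]
wrist_force: [0.7, -0.0, -0.3]
gripper_width: 0.808
```

```bash
python3 -c "
from h import *
todo([.6298,-.2185,.081],4)"
```

```text
t 3.1 tcp [ 0.6321 -0.2184  0.1352] mm [-2.9 -0.3 54.2] rv [ 0.003 -0.01   0.002] after turn mm [-2.3 -0.1 54.2] F [ 0.7 -0.  -0.3] w 0.808
```

carry_out:
  commands: [-2,0,14,0.003,-0.01,0,0,0,14,0,0,0,0,0,14,0,0,0]

```text
time_s: 3.48
tcp_pos: [0.6313, -0.2188, 0.093]
ee_rot: [[0.997, 0.072, 0.004], [0.072, -0.997, -0.001], [0.004, 0.001, -1.0]]
wrist_force: [0.3, -0.2, 0.7]
gripper_width: 0.803
```

```bash
python3 -c "
from h import *
todo([.6298,-.2185,.081],4)"
```

```text
t 3.48 tcp [ 0.6313 -0.2188  0.093 ] mm [-1.5 -0.4 12. ] rv [ 0.001 -0.004  0.002] after turn mm [-1.5 -0.4 12. ] F [ 0.3 -0.2  0.7] w 0.803
```

carry_out:
  commands: [-1,0,11,0,-0.003,0,0,0,0,0,0,0]

```text
time_s: 3.72
tcp_pos: [0.6286, -0.2187, 0.0781]
ee_rot: [[0.997, 0.072, -0.005], [0.072, -0.997, -0.0], [-0.005, -0.0, -1.0]]
wrist_force: [-0.9, -0.4, 0.2]
gripper_width: 0.803
```

```bash
python3 -c "
from h import *
todo([.6298,-.2185,.081],4)
c=calibration('wrist')
im=capture('wrist');cv2.imwrite('pics/w5.png',im[:,:,::-1])
im=capture('side');cv2.imwrite('pics/s5.png',cv2.resize(im[150:350,270:520,::-1],None,fx=3,fy=3))"
```

```text
t 3.73 tcp [ 0.6286 -0.2187  0.0781] mm [ 1.2 -0.1 -2.9] rv [-0.     0.005  0.002] after turn mm [ 1.2 -0.1 -2.9] F [-0.9 -0.4  0.2] w 0.803
```

View pics/w5.png

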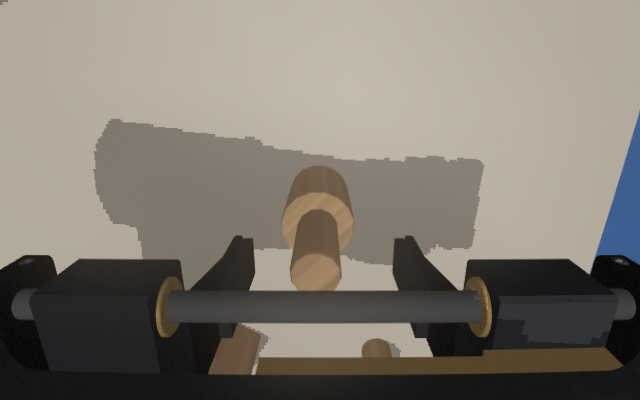

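View pics/s5.png

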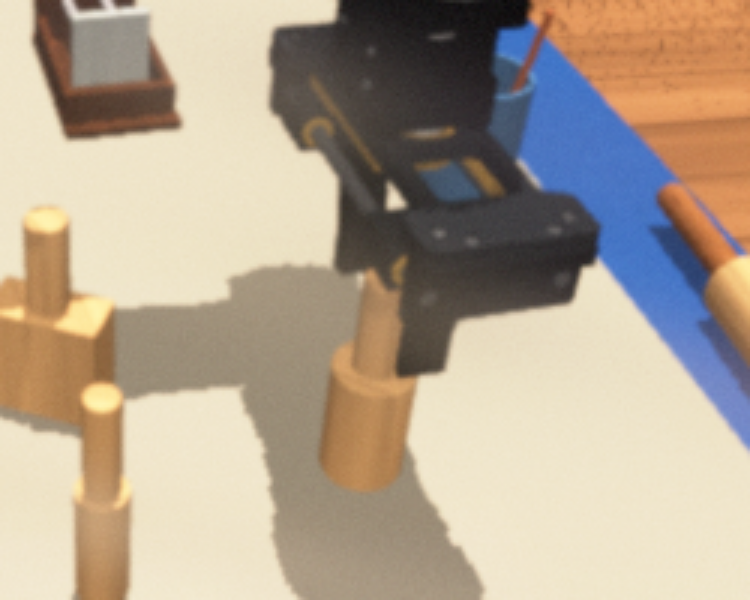

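carry_out:
  commands: [1,0,-2,0,0.004,0,0,0,0,0,0,0,0,0,0,0,0,0,0,0,0,0,0,0,0,0,0,0,0,0]
  grip: 10

```text
time_s: 4.45
tcp_pos: [0.6319, -0.219, 0.084]
ee_rot: [[0.997, 0.072, 0.006], [0.072, -0.997, -0.001], [0.006, 0.002, -1.0]]
wrist_force: [-0.4, 0.6, -0.6]
gripper_width: 0.319
```

```bash
python3 -c "
from h import *
todo([.6298,-.2185,.081],4)"
```

```text
t 4.45 tcp [ 0.6319 -0.219   0.084 ] mm [-2.1 -0.6  3. ] rv [ 0.002 -0.006  0.002] after turn mm [-2.1 -0.6  3. ] F [-0.4  0.6 -0.6] w 0.319
```

carry_out:
  commands: [-1,0,1,0,-0.004,0,0,0,0,0,0,0,0,0,0,0,0,0]

```text
time_s: 4.82
tcp_pos: [0.6316, -0.2186, 0.0838]
ee_rot: [[0.997, 0.073, 0.004], [0.073, -0.997, -0.001], [0.004, 0.002, -1.0]]
wrist_force: [0.9, 1.3, 1.3]
gripper_width: 0.266
```

```bash
python3 -c "
from h import *
todo([.6298,-.2185,.081],4)"
```

```text
t 4.83 tcp [ 0.6316 -0.2186  0.0838] mm [-1.8 -0.2  2.8] rv [ 0.002 -0.004  0.003] after turn mm [-1.8 -0.2  2.8] F [0.9 1.3 1.3] w 0.266
```

carry_out:
  commands: [0,0,-20,0,0,0,0,0,-30,0,0,0,0,0,-5,0,0,0]

```text
time_s: 5.2
tcp_pos: [0.6288, -0.2183, 0.1357]
ee_rot: [[0.997, 0.071, -0.004], [0.071, -0.997, 0.0], [-0.004, -0.001, -1.0]]
wrist_force: [-0.1, 0.7, -2.6]
gripper_width: 0.265
```

```bash
python3 -c "
from h import *
todo([.553,.10,.14],4)
im=capture('side');cv2.imwrite('pics/s6.png',cv2.resize(im[150:350,270:520,::-1],None,fx=3,fy=3))"
```

```text
t 5.2 tcp [ 0.6288 -0.2183  0.1357] mm [ -52.9 -322.9   -3.8] rv [-0.001  0.004  0.002] after turn mm [ -53.4 -322.8   -4.3] F [-0.1  0.7 -2.6] w 0.265
```

View pics/s6.png

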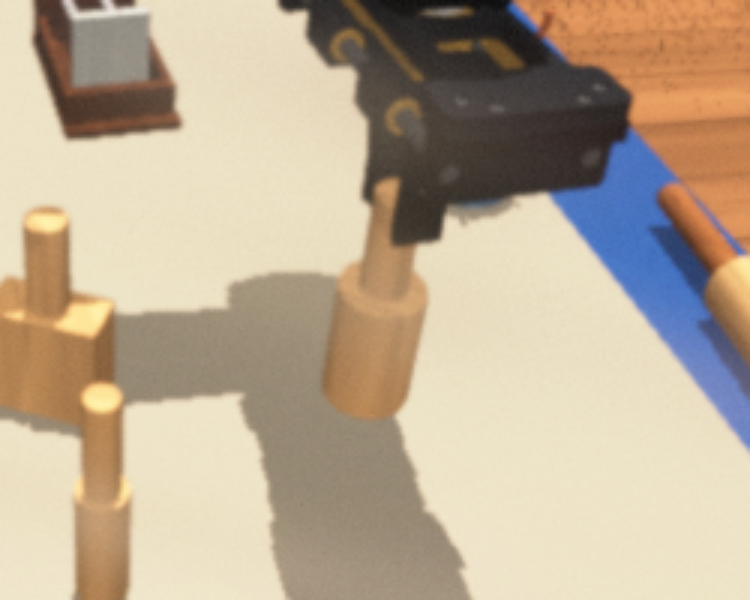

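carry_out:
  commands: [-8,-45,-2,0,0,0,-8,-50,-2,0,0,0,-8,-50,0,0,0,0,-8,-50,0,0,0,0,-8,-45,0,0,0,0]

```text
time_s: 5.88
tcp_pos: [0.5648, 0.0217, 0.1293]
ee_rot: [[0.998, 0.062, -0.023], [0.062, -0.998, 0.002], [-0.022, -0.003, -1.0]]
wrist_force: [-0.0, -0.2, -0.7]
gripper_width: 0.265
```

```bash
python3 -c "
from h import *
todo([.553,.10,.14],4)"
```

```text
t 5.88 tcp [0.5648 0.0217 0.1293] mm [ -7.2 -78.9 -10.2] rv [-0.003  0.022 -0.008] after turn mm [ -6.3 -78.9 -10.7] F [-0.  -0.2 -0.7] w 0.265
```

carry_out:
  commands: [-4,-30,-8,-0.003,0.02,-0.008,-3,-30,-2,0,0,0,0,-8,0,0,0,0,0,0,0,0,0,0]

```text
time_s: 6.38
tcp_pos: [0.5479, 0.0926, 0.1332]
ee_rot: [[0.997, 0.073, -0.014], [0.073, -0.997, -0.003], [-0.014, 0.002, -1.0]]
wrist_force: [-1.1, -0.7, -2.2]
gripper_width: 0.261
```

```bash
python3 -c "
from h import *
todo([.553,.10,.14],4)
im=capture('side');cv2.imwrite('pics/s7.png',cv2.resize(im[50:250,220:470,::-1],None,fx=3,fy=3))
c=calibration('wrist');print(c)
im=capture('wrist');cv2.imwrite('pics/w7.png',im[:,:,::-1])"
```

```text
t 6.38 tcp [0.5479 0.0926 0.1332] mm [ 5.6 -7.  -6.9] rv [0.002 0.014 0.004] after turn mm [ 5.6 -7.  -6.8] F [-1.1 -0.7 -2.2] w 0.261
{'fx': 359.0720767366647, 'fy': 359.0720767366647, 'cx': 323.26069999601935, 'cy': 193.98984452356825, 'dist': array([-0.0366482,  0.       ,  0.       ,  0.       ,  0.       ]), 'rvec': array([-2.11245389,  1.96632782,  0.31917818]), 'tvec': array([0.0504495 , 0.50485758, 0.50521279])}
```

View pics/s7.png

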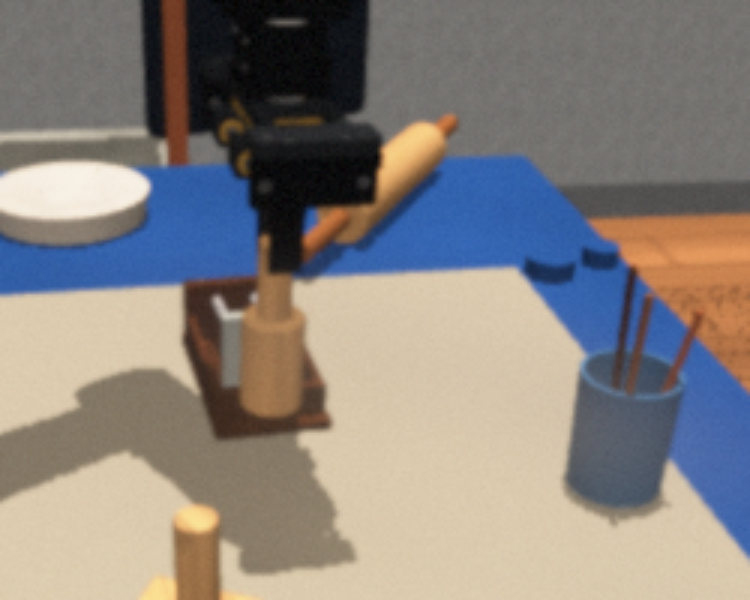

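View pics/w7.png

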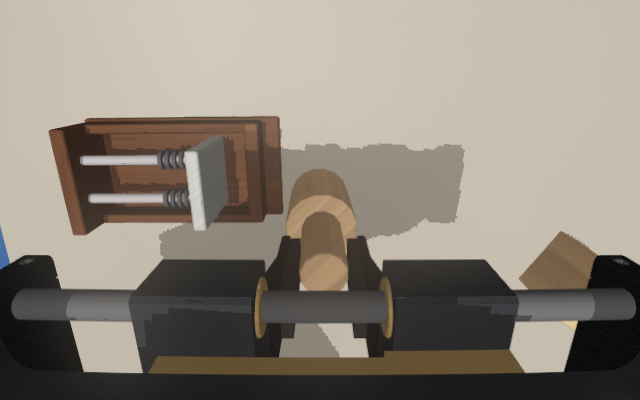

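```bash
python3 - <<'E'
from h import *
im=cv2.imread("pics/w7.png")
cv2.imwrite("pics/w7c.png",cv2.resize(im[110:240,150:350],None,fx=4,fy=4,interpolation=cv2.INTER_CUBIC))
E
```

```text
(no output)
```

View pics/w7c.png

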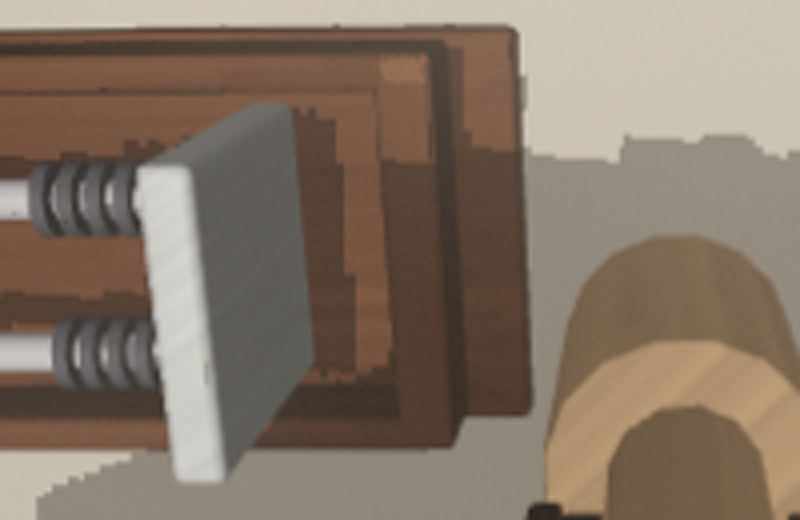

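```bash
python3 - <<'E'
from h import *
c=calibration('wrist'); print(c['tvec'],c['rvec'])
c['rvec']=np.array([-2.11245389,1.96632782,0.31917818]);c['tvec']=np.array([0.0504495,0.50485758,0.50521279])
def P(a,z): return onz(c,(a[0]/4+150-.4,a[1]/4+110-.4),z).round(4)
for n,a,b,z in [("gate f",(190,165),(224,480),.078),("wall in",(376,95),(396,400),.032),("wall out",(432,52),(455,447),.032)]:
    p,q=P(a,z),P(b,z); print(n,p,q,"mid",(p+q)/2,"ang",np.degrees(np.arctan2(*(p-q)[1::-1])).round(1))
todo([.553,.10,.14],4)
E
```

```text
[0.05044548 0.50512745 0.50528316] [-2.11222029  1.96732838  0.31885686]
gate f [0.5785 0.1786 0.078 ] [0.5201 0.1746 0.078 ] mid [0.5493 0.1766 0.078 ] ang 3.9
wall in [0.5846 0.1565 0.032 ] [0.5197 0.152  0.032 ] mid [0.55215 0.15425 0.032  ] ang 4.0
wall out [0.5939 0.1454 0.032 ] [0.5098 0.1392 0.032 ] mid [0.55185 0.1423  0.032  ] ang 4.2
t 6.47 tcp [0.5481 0.0919 0.1335] mm [ 5.4 -7.7 -6.6] rv [0.002 0.014 0.002] after turn mm [ 5.4 -7.7 -6.5] F [ 0.3  0.1 -2.3] w 0.262
```

carry_out:
  commands: [5,-8,-7,0.002,0.014,0,0,0,0,0,0,0]

```text
time_s: 6.72
tcp_pos: [0.5534, 0.0992, 0.1406]
ee_rot: [[0.998, 0.07, 0.001], [0.07, -0.998, 0.0], [0.001, -0.0, -1.0]]
wrist_force: [0.4, 0.4, -0.8]
gripper_width: 0.265
```

```bash
python3 -c "
from h import *
todo([.5495,.1825,.138],4)"
```

```text
t 6.72 tcp [0.5534 0.0992 0.1406] mm [  1.9 -83.4   2.6] rv [-0.    -0.001 -0.   ] after turn mm [  1.9 -83.4   2.6] F [ 0.4  0.4 -0.8] w 0.265
```

carry_out:
  commands: [0,-22,0,0,0,0,0,-22,0,0,0,0,0,-14,0,0,0,0,0,-10,0,0,0,0,0,-8,0,0,0,0]

```text
time_s: 7.35
tcp_pos: [0.5478, 0.1763, 0.1411]
ee_rot: [[0.998, 0.068, 0.0], [0.068, -0.998, -0.004], [0.0, 0.004, -1.0]]
wrist_force: [1.7, -2.5, -0.3]
gripper_width: 0.261
```

```bash
python3 -c "
from h import *
todo([.5495,.1825,.138],4)"
```

```text
t 7.35 tcp [0.5478 0.1763 0.1411] mm [ 2.1 -6.1  3.1] rv [ 0.004 -0.    -0.002] after turn mm [ 2.1 -6.   3.1] F [ 1.7 -2.5 -0.3] w 0.261
```

Gate contact is felt (about −3 N in y). Pushing on to target.

carry_out:
  commands: [2,-6,0,0.004,0,0,0,-1,0,0,0,0,0,0,0,0,0,0]

```text
time_s: 7.72
tcp_pos: [0.5488, 0.1823, 0.1411]
ee_rot: [[0.998, 0.068, -0.002], [0.068, -0.998, -0.002], [-0.002, 0.002, -1.0]]
wrist_force: [-0.8, -3.2, -0.3]
gripper_width: 0.262
```

```bash
python3 -c "
from h import *
todo([.5495,.1825,.092],4)
im=capture('side');cv2.imwrite('pics/s8.png',cv2.resize(im[50:250,220:470,::-1],None,fx=3,fy=3))
c=calibration('wrist');print(c['rvec'],c['tvec'])
im=capture('wrist');cv2.imwrite('pics/w8.png',im[:,:,::-1])"
```

```text
t 7.72 tcp [0.5488 0.1823 0.1411] mm [ 0.8 -0.2 49.1] rv [ 0.002  0.002 -0.002] after turn mm [ 0.7 -0.1 49.1] F [-0.8 -3.2 -0.3] w 0.262
[-2.11504675  1.97843462  0.30844223] [0.14283351 0.51240551 0.5092819 ]
```

View pics/s8.png

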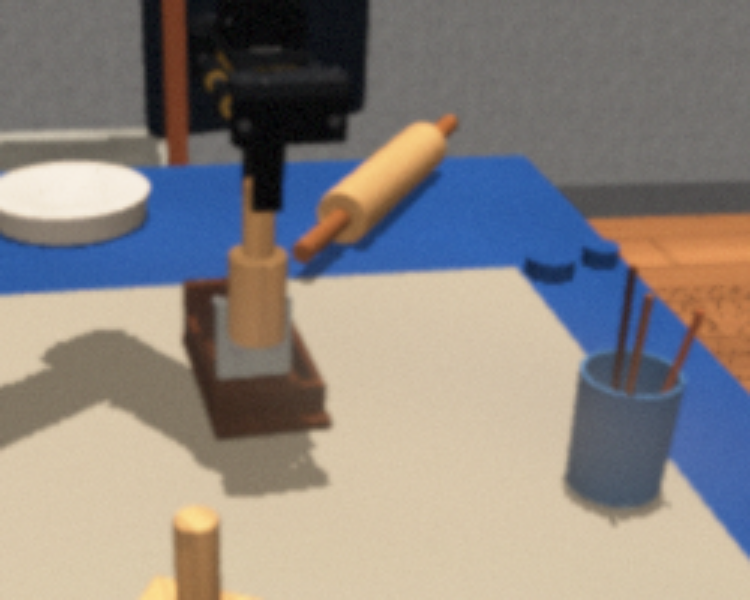

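View pics/w8.png

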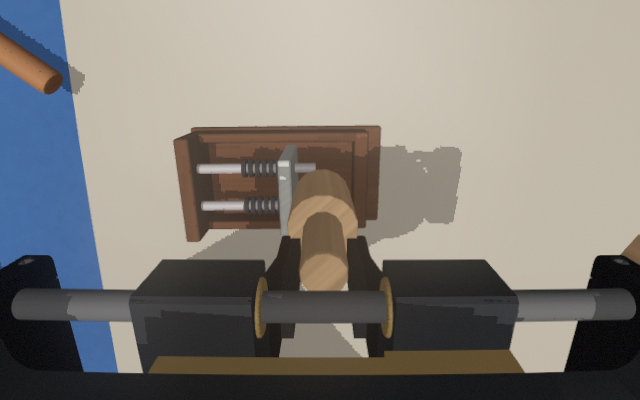

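```bash
python3 - <<'E'
from h import *
im=cv2.imread("pics/w8.png")
cv2.imwrite("pics/w8c.png",cv2.resize(im[120:240,240:390],None,fx=5,fy=5,interpolation=cv2.INTER_CUBIC))
E
```

```text
(no output)
```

View pics/w8c.png

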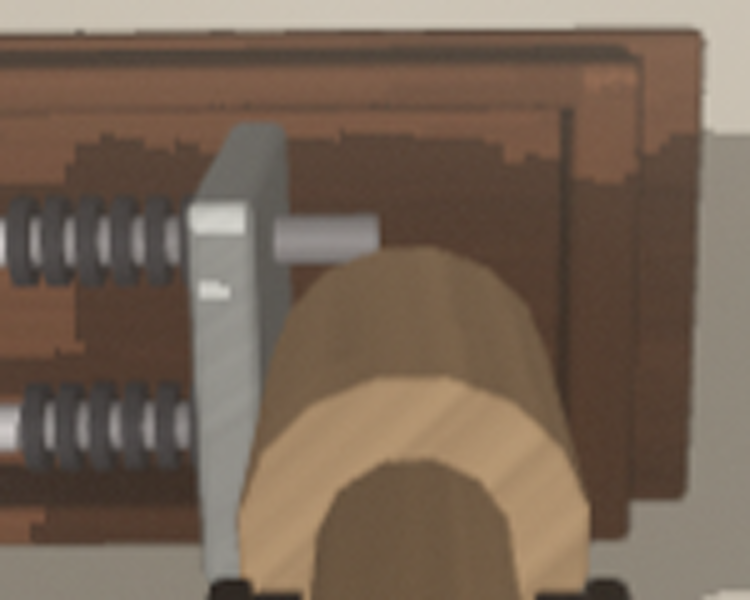

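```bash
python3 - <<'E'
from h import *
c=calibration('wrist')
c['rvec']=np.array([-2.11504675,1.97843462,0.30844223]);c['tvec']=np.array([0.14283351,0.51240551,0.5092819])
a=np.radians(4);X=np.array([np.cos(a),np.sin(a)]);Y=np.array([-np.sin(a),np.cos(a)]);b=np.array([.549,.1755])
f=lambda uv,z:(np.array([X,Y])@(onz(c,uv,z)[:2]-b)*1000).round(1)
print("gate corner",f((289.4,160.8),.078))
for z in (.025,.035,.045,.055): print("rod",z,f((315.4,167.8),z))
todo([.5495,.1825,.092],4)
E
```

```text
gate corner [28.9 28.6]
rod 0.025 [10.8 11.4]
rod 0.035 [13.3 11.2]
rod 0.045 [15.7 11. ]
rod 0.055 [18.1 10.7]
t 7.83 tcp [0.5488 0.1823 0.1411] mm [ 0.8 -0.2 49.1] rv [ 0.002  0.002 -0.002] after turn mm [ 0.7 -0.1 49.1] F [ 0.4 -4.2 -0.1] w 0.268
```

carry_out:
  commands: [0,1,12,0.002,0.002,0,0,0,12,0,0,0]

```text
time_s: 8.07
tcp_pos: [0.5497, 0.1813, 0.117]
ee_rot: [[0.998, 0.067, 0.003], [0.067, -0.998, 0.002], [0.003, -0.001, -1.0]]
wrist_force: [-0.2, -3.3, 1.4]
gripper_width: 0.263
```

```bash
python3 -c "
from h import *
todo([.5495,.1815,.092],4)"
```

```text
t 8.07 tcp [0.5497 0.1813 0.117 ] mm [-0.3 -0.2 25. ] rv [-0.001 -0.003 -0.002] after turn mm [-0.2 -0.3 25. ] F [-0.2 -3.3  1.4] w 0.263
```

carry_out:
  commands: [0,0,8,0,-0.003,0,0,0,8,0,0,0]

```text
time_s: 8.32
tcp_pos: [0.5494, 0.181, 0.099]
ee_rot: [[0.998, 0.067, -0.002], [0.067, -0.998, 0.001], [-0.002, -0.001, -1.0]]
wrist_force: [1.0, -3.2, 0.6]
gripper_width: 0.264
```

```bash
python3 -c "
from h import *
todo([.5495,.1815,.092],4)"
```

```text
t 8.32 tcp [0.5494 0.181  0.099 ] mm [ 0.1 -0.5  7. ] rv [-0.001  0.002 -0.003] after turn mm [ 0.1 -0.5  7. ] F [ 1.  -3.2  0.6] w 0.264
```

carry_out:
  commands: [0,0,4,0,0,0,0,0,2,0,0,0]

```text
time_s: 8.57
tcp_pos: [0.5492, 0.1808, 0.0917]
ee_rot: [[0.998, 0.067, -0.003], [0.067, -0.998, -0.0], [-0.003, -0.0, -1.0]]
wrist_force: [1.3, -2.9, 0.1]
gripper_width: 0.266
```

```bash
python3 -c "
from h import *
todo([.5495,.1815,.092],4)"
```

```text
t 8.57 tcp [0.5492 0.1808 0.0917] mm [ 0.3 -0.6 -0.3] rv [-0.     0.003 -0.003] after turn mm [ 0.3 -0.6 -0.3] F [ 1.3 -2.9  0.1] w 0.266
```

carry_out:
  commands: [0,0,2,0,0,0,0,0,1,0,0,0]

```text
time_s: 8.82
tcp_pos: [0.5509, 0.1816, 0.0916]
ee_rot: [[0.998, 0.069, 0.002], [0.069, -0.998, 0.001], [0.002, -0.001, -1.0]]
wrist_force: [-1.4, -3.6, 3.2]
gripper_width: 0.265
```

```bash
python3 -c "
from h import *
todo([.5495,.1755,.092],4)
im=capture('side');cv2.imwrite('pics/s9.png',cv2.resize(im[50:250,220:470,::-1],None,fx=3,fy=3))"
```

```text
t 8.82 tcp [0.5509 0.1816 0.0916] mm [-1.8  5.9 -0.5] rv [-0.001 -0.002 -0.001] after turn mm [-1.8  5.9 -0.4] F [-1.4 -3.6  3.2] w 0.265
```

View pics/s9.png

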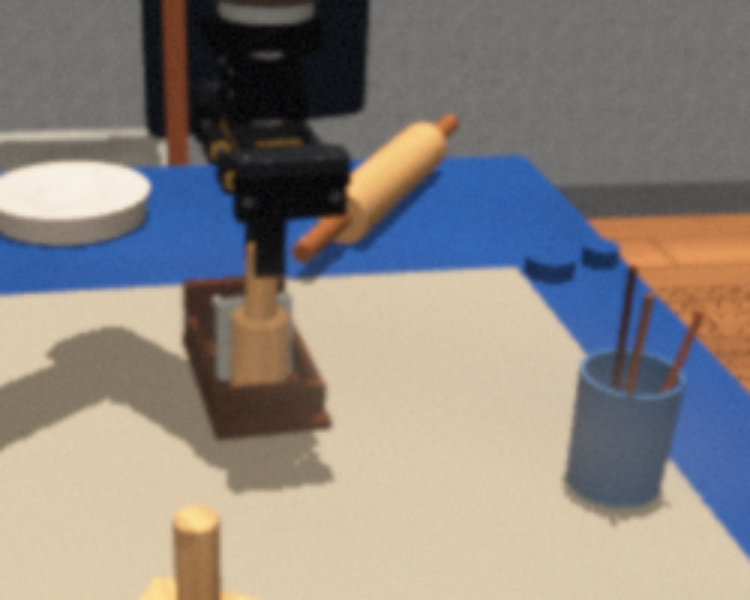

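Stamp is in the bay, on the floor (Fz about +3 N, z stopped at 0.0916). Now I ease it back to the front wall.

carry_out:
  commands: [0,3,0,0,0,0,0,3,0,0,0,0]

```text
time_s: 9.12
tcp_pos: [0.5516, 0.177, 0.0918]
ee_rot: [[0.998, 0.069, 0.003], [0.069, -0.998, 0.004], [0.004, -0.004, -1.0]]
wrist_force: [-0.9, 0.1, 1.2]
gripper_width: 0.265
```

```bash
python3 -c "
from h import *
todo([.5495,.1755,.092],4)"
```

```text
t 9.12 tcp [0.5516 0.177  0.0918] mm [-2.2  1.4 -0.2] rv [-0.004 -0.004 -0.001] after turn mm [-2.2  1.4 -0.2] F [-0.9  0.1  1.2] w 0.265
```

carry_out:
  commands: [0,0,0,0,0,0,0,0,0,0,0,0,0,0,0,0,0,0,0,0,0,0,0,0]
  grip: 56

```text
time_s: 9.62
tcp_pos: [0.5526, 0.179, 0.0912]
ee_rot: [[0.998, 0.068, 0.006], [0.068, -0.998, 0.008], [0.007, -0.008, -1.0]]
wrist_force: [0.5, -0.9, 0.8]
gripper_width: 0.603
```

```bash
python3 -c "
from h import *
todo([.5495,.1755,.092],4)
im=capture('wrist');cv2.imwrite('pics/w10.png',im[:,:,::-1])"
```

```text
t 9.62 tcp [0.5526 0.179  0.0912] mm [-3.4  3.3 -0.8] rv [-0.008 -0.007 -0.002] after turn mm [-3.4  3.3 -0.8] F [ 0.5 -0.9  0.8] w 0.603
```

View pics/w10.png

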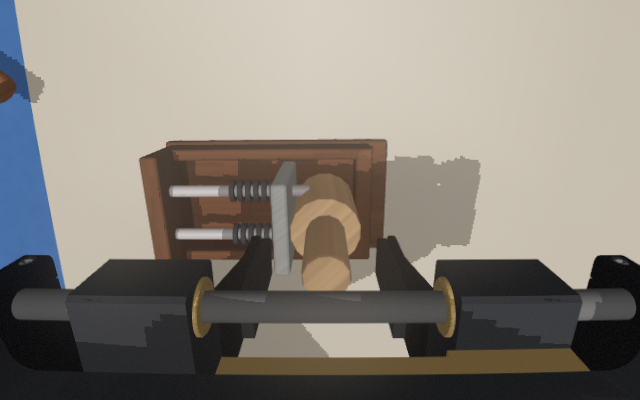

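carry_out:
  commands: [0,0,-10,-0.008,-0.007,0,0,0,-20,0,0,0,0,0,-40,0,0,0,0,0,-50,0,0,0,0,0,-30,0,0,0]

```text
time_s: 10.3
tcp_pos: [0.5521, 0.1786, 0.2457]
ee_rot: [[0.998, 0.068, -0.005], [0.068, -0.998, -0.004], [-0.005, 0.004, -1.0]]
wrist_force: [0.3, -0.0, 0.2]
gripper_width: 0.643
```

carry_out:
  commands: [-30,30,0,0,0,0,-40,40,0,0,0,0,-30,30,0,0,0,0,0,0,0,0,0,0]

```text
time_s: 10.8
tcp_pos: [0.4592, 0.0705, 0.2527]
ee_rot: [[0.998, 0.07, 0.007], [0.07, -0.998, -0.0], [0.007, 0.001, -1.0]]
wrist_force: [0.7, -0.1, 0.5]
gripper_width: 0.648
```

```bash
python3 -c "
from h import *
todo([.5495,.1755,.092],4)
im=capture('side');cv2.imwrite('pics/s11.png',cv2.resize(im[90:230,250:400,::-1],None,fx=4,fy=4,interpolation=2))
im=capture('top');cv2.imwrite('pics/t11.png',cv2.resize(im[160:250,140:260,::-1],None,fx=6,fy=6,interpolation=2))
c=calibration('wrist');print(c['rvec'],c['tvec'])
im=capture('wrist');cv2.imwrite('pics/w11.png',im[:,:,::-1])"
```

```text
t 10.8 tcp [0.4592 0.0705 0.2527] mm [ 96.3 -98.5 161.3] rv [ 0.001 -0.007 -0.   ] after turn mm [ 97.4 -98.4 160.7] F [ 0.7 -0.1  0.5] w 0.648
[-2.12409569  1.98086002  0.30122586] [0.03764499 0.39153026 0.58241434]
```

View pics/s11.png

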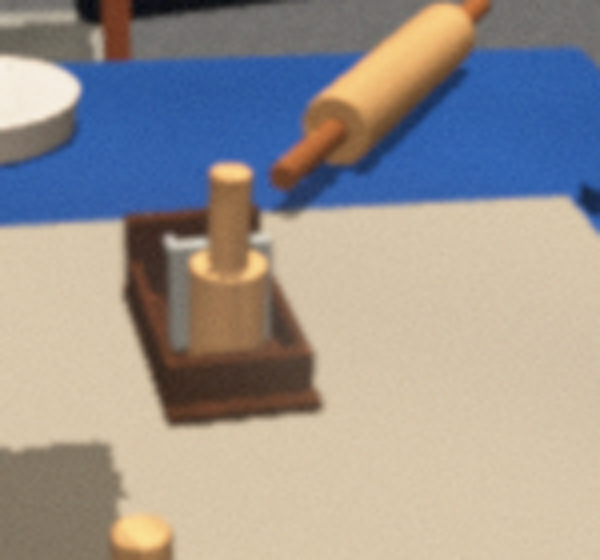

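View pics/t11.png

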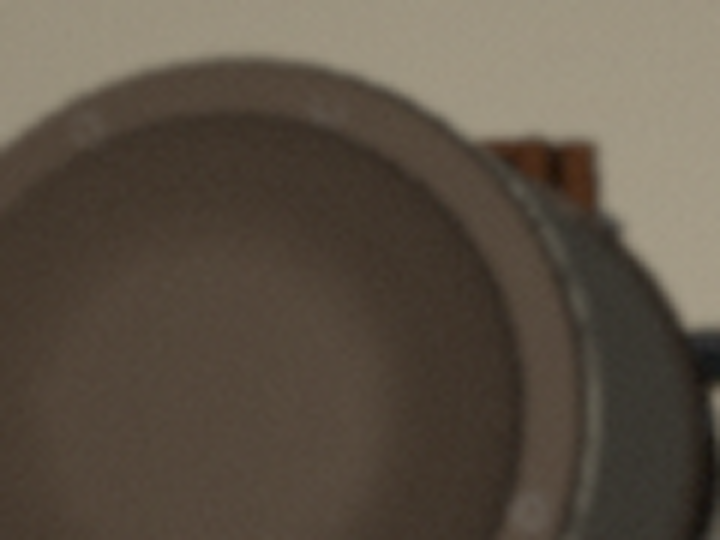

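View pics/w11.png

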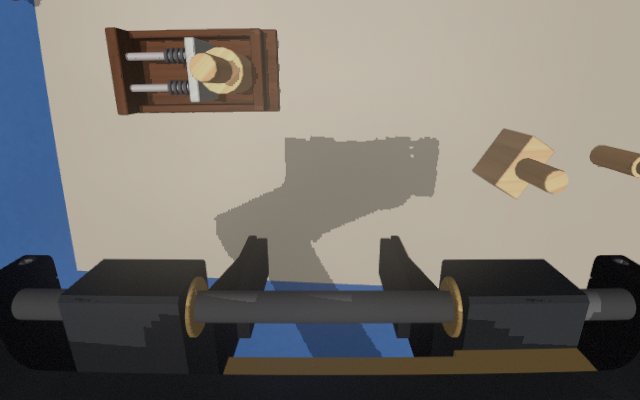

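```bash
python3 - <<'E'
from h import *
im=cv2.imread("pics/w11.png")
cv2.imwrite("pics/w11c.png",cv2.resize(im[25:115,105:285],None,fx=4,fy=4,interpolation=cv2.INTER_CUBIC))
c=calibration('wrist'); s=calibration('side')
c['rvec']=np.array([-2.12409569,1.98086002,0.30122586]);c['tvec']=np.array([0.03764499,0.39153026,0.58241434])
hs=(231/4+250-.4,173/4+90-.4)
print("handle w",onz(c,(204,68),.132),"side",onz(s,hs,.132),"tri",tri([(c,(204,68)),(s,hs)]))
print("barrel w",onz(c,(226.5,71),.076))
E
```

```text
handle w [0.54809263 0.17351615 0.132     ] side [0.54900451 0.17229931 0.132     ] tri [0.54863429 0.1735888  0.13150225]
barrel w [0.54755097 0.16955231 0.076     ]
```

View pics/w11c.png

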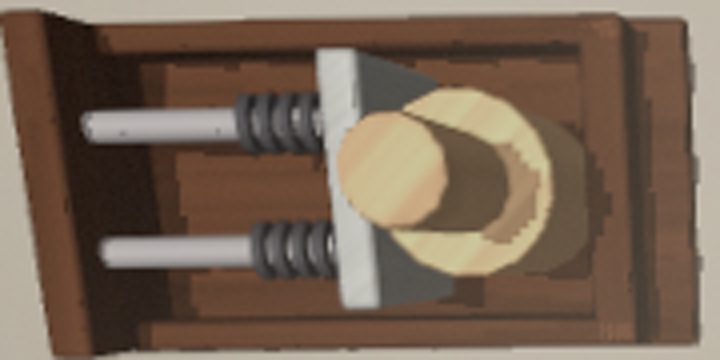

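```bash
python3 - <<'E'
from h import *
c=calibration('wrist')
c['rvec']=np.array([-2.12409569,1.98086002,0.30122586]);c['tvec']=np.array([0.03764499,0.39153026,0.58241434])
P=lambda u,v,z:onz(c,(u/4+105-.4,v/4+25-.4),z)
a=np.radians(4);M=np.array([[np.cos(a),np.sin(a)],[-np.sin(a),np.cos(a)]])
b=np.array([.549,.1755])
for n,u,v,z in [("handle",392,169,.132),("barrel",459,182,.076),("gate1",356,50,.078),("gate2",379,307,.078),("wall in1",582,44,.032),("wall in2",594,315,.032),("wall out1",620,15,.032),("wall out2",636,342,.032),("end1",5,12,.058),("end2",52,357,.058)]:
    p=P(u,v,z);print(n,p.round(4),(M@(p[:2]-b)*1000).round(1))
E
```

```text
handle [0.5489 0.1746 0.132 ] [-0.1 -0.8]
barrel [0.5479 0.1765 0.076 ] [-1.  1.]
gate1 [0.576  0.1999 0.078 ] [28.7 22.5]
gate2 [0.5174 0.1959 0.078 ] [-30.1  22.6]
wall in1 [0.5853 0.1559 0.032 ] [ 34.9 -22.1]
wall in2 [0.5158 0.1516 0.032 ] [-34.8 -21.5]
wall out1 [0.5931 0.1461 0.032 ] [ 41.9 -32.4]
wall out2 [0.5093 0.1398 0.032 ] [-42.1 -32.8]
end1 [0.5819 0.2943 0.058 ] [ 41.1 116.3]
end2 [0.4978 0.2898 0.058 ] [-43.1 117.6]
```

```bash
python3 -c "
from h import *
s=sense();print(s['time_s'],abs(s['joint_velocities']).max());print(finish_job())"
```

```text
10.95 1.4038631940552582
the job is handed in; nothing more can be done
None
```

The thick round stamp is standing in the holder's bay with the gate clamped on it, and the job is handed in at about 11 s of the 38 s allowed. `finish_job` gives no verdict, so the success claim rests on my own last checks.

**What I did:** I gripped the stamp by its handle and pushed the gate back to about 28 mm with the stamp still raised. I then lowered it to the floor, eased it against the front wall, let go and backed the arm away.

**Last wrist and side pictures, after release:**

| Check | Measured | Wanted |
|---|---|---|
| Stamp middle, across (x) | about -1 to 0 mm | within 18 mm |
| Stamp middle, along y | about ±1 mm | -10 to +12 mm |
| Gate | about 22.5 mm | 14 to 34 mm |
| Handle top height | about 131.5 mm | 132 mm expected when standing on the floor |
| Tilt | about 2° | below 10° |

**Forces and clearance:** The wrist readings I saw stayed under about 5 N. The gripper was clear of everything at hand-in.

**Disagreements and gaps:**
- The bay position from the wrist camera and from the top and side cameras differed by about 2 to 4 mm in y.
- The arm wobbled by a few millimetres between moves.
- The last top picture was blocked by the arm, so it gave no check.

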